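# Rehang the chip bin's lift-off flap

### The arm

A 6-joint arm with a two-finger parallel gripper is mounted at the origin on the work surface. World frame = base frame: x ahead of the robot, y to its left, z up, the work surface at z = 0. Lengths are in m, angles in degrees, forces in N, time in s.
With the tool pointing down it reaches from about 0.3 to 0.75 m from the base axis. Payload 8.5 kg.
Tool frame: the origin (TCP) lies between the finger pads; the fingertips stand 25 mm ahead of it and the grasp point (between the pads) lies 6 mm ahead of it; z points along the fingers, y is the line along which they close (so a half turn about z gives the same grasp; the last joint's range is limited). The gripper opens to 85 mm and grips with 20 to 120 N. Pads are 22 mm wide; open, the fingers measure 114 mm over their backs; the gripper's body (76 mm by 85 mm) begins 54 mm behind the grasp point. The pads swing forward as they close: fully open they stand 13 mm farther back than shut.
Start: joints at [63.008, 21.807, 74.336, -0, 83.858, -12.336], TCP at [0.139, 0.532, 0.256] pointing down, gripper open.
Joint ranges: [-178.18, 178.18], [-50.72, 133.34], [12.68, 142.11], [-81.47, 261.47], [9.98, 163.14], [-165.26, 165.26]. Speed limits (degrees/s): [136.94, 136.94, 180, 180, 180, 180].

### API

Orientations are given as [roll, pitch, yaw] about the fixed x, y, z axes, in that order (R = Rz(yaw) Ry(pitch) Rx(roll)).
In Python, from station import get_obs, camera, sign_off, search_frame, mark_of gives the robot as it stands.
- The arm moves only by the shell command python3 -m inch 'ROWS' [FORCE]. ROWS is JSON, a list that holds one entry, the list of rows, each a list of 7 numbers: the opening in per cent of the stroke, from 0 (shut) to 100 (fully open), then the shift along the tool's x, y, z in cm, then the turn, a rotation vector about the tool's x, y, z in rad. In form: [[[hand, tx, ty, tz, wx, wy, wz], ...]]. A call has 1 to 20 rows; each row shifts and turns the commanded pose from where the row before left it, along the tool's axes as they then stand; what a row does not reach is not made up. A row lasts 1/12 s, in which the tool goes at most 41.7 mm and 7.16 degrees, less where a joint would pass 70% of its speed; a pose out of reach is approached as far as the arm can. A call with a gripper value outside its range is refused whole. The fingers move at their own pace and stop on an object; FORCE is the grip in N (left out, the last holds). Time passes only in rows, so rows that do not move let the fingers close. It gives the time, the measured TCP pose, the force, the opening and the grip force at its end, in the units of the state.
- get_obs(): the state, without advancing time (a new reading comes with each control period).
- camera(name): name is "side" or "top" or "wrist"; returns a dict with "color" (384x512x3 uint8, red, green, blue), "mtx" (3x3 intrinsics, pixels), "world_from_camera" (4x4, takes a point from camera to world coordinates); the wrist camera has in their place "T_tool_cam" (4x4, takes a point from camera to tool coordinates, whose origin is the TCP and whose axes are the flange's). Camera axes: x right, y down, z forward; pixel columns grow to the right and rows downward; lengths in m; the calibration is good to about 2 mm. A picture is of the moment at which its call begins: read the wrist's pose just before it. There is no depth.
- sign_off(): hands the job in; it is judged then, once.
Trained networks look in a picture, given as the dict that the camera call returned (one of the last four; its "shot" number tells which), for a name from the list of things; names that differ only in an ending like _2 or _b are one class to them, and where a whole thing is asked for, a point or a joint stands for the part that bears it (a point fixed in the world has none). Each returns a list of dicts, best first, with "conf" (0 to 1); they miss things now and then, are a little off and sometimes report something else, mostly with a low value. They report only what shows in the picture. A call takes as long as a camera call.
- search_frame(label, picture): "rect" ([left, top, right, bottom] in pixels, round what is visible of it).
- mark_of(label, picture): "location" ([column, row] in pixels: a listed point, or the origin of a listed thing).
The state is a dict: "time": time; "qpos": joint angles; "joint_vel": joint speeds; "joint_efforts": joint torques, N m; "eef_pos": TCP position; "eef_rot": TCP orientation; "ft_force": force on the tool from outside, world axes, zero at the start; "ft_torque": the same for the moment, N m; "grip_width": opening from 0.0 (shut) to 1.0 (fully open); "finger_force": force on a finger pad.
Only numpy, scipy, OpenCV 4.12 (cv2) and the standard library are available. Lean on these libraries where they do the work, as an engineer would, in place of code of your own. Each camera call takes 0.05 s, during which the arm holds its last target. There are 200 camera calls.

### The job

Lift the sheet-steel chip flap out of the slotted aluminium block and hang it on the chip bin, standing well open (at least half way towards square with the bin's front): lower both of its hinge knuckles together onto the two upright pins until they rest fully home. The hinge post's exact place along its slot is unknown, so feel for it lightly and never force the flap. Then gently swing the flap shut until it lies flat against the bin's front, let go, and leave everything else where it is.

Things in the scene. Friction and masses are not known exactly. Their poses are not given: they have to be found in the camera images.
- bin: Grey sheet-steel chip bin, fixed: 140 mm deep (x), 240 wide (y), 126 high, open-topped. Origin: centre of underside. Its front sheet, 70 mm from the origin towards its own -x, has a clean-out opening 76 mm wide, 86 high in its middle, framed on three sides by a 6 mm raised lip that the shut flap meets. A hinge post stands before the front near its +y end. More than about 35 N between flap and bin (post and pins included) counts as damage.
- hinge_mid (a point): Nominal hinge axis, fixed to the bin, bin's axes: (-81.5, +75, +30) mm from its origin, 11.5 mm ahead of the front sheet, level with the top of the lower ear. The post is bolted in a slot along the bin's y: the pins' true axis stands up to 18 mm either way along y from here (unmeasured; fixed in use), but is right in x.
- post_mid (a point): Nominal middle of the hinge post, a rigid dark steel upright 14 mm (x) by 12 mm (y), 134 mm tall, on the +y side of the pins. Off by the same unknown amount along y as the pins. Its flat face towards the bin's -y is 10.5 mm from the pins' axis and can be felt with the sides of both knuckles.
- pin_mid (a point): Nominal axis at the top of the upper ear, 64 mm above hinge_mid. Two ears (14 mm discs, 6 mm thick) reach from the post, one above the other, tops 94 and 30 mm above the stand; a steel pin stands on each, 7.6 mm thick, 16 mm long, the last 4 mm tapering to a 6 mm tip. Same unknown y offset.
- flap: Loose flap, a steel sheet 128 mm wide (x), 4 thick (y), 118 tall (z), about 0.25 kg. Origin: middle of its lower edge; x points to its knuckles, z up. Hems on lower and free edges 8 mm thick. Hung, its lower edge is 12 mm above the stand; it swings freely and stays where it is pushed. Shut, it lies along the bin's front with x along the bin's +y.
- flap_grip (a point): Centre of the rail along the flap's top edge, to be gripped from above: rail 10 mm thick, 26 tall, 128 long; this point is 105 mm above the lower edge, 13 mm below the top, mid-width, and above the centre of mass within 5 mm. Flap's axes.
- flap_knuckle (a point): Axis of the two knuckles at the lower end of the lower one: (+74, 0, -87) mm from flap_grip. Knuckles: tubes 16 mm outside, 10 mm bore, 18 tall, in line; the upper's lower end is 64 mm above this point. Seated, it is level with hinge_mid. Raised over the pins, the lower knuckle fits between the ears: bring it in level, from the front or from -y, not from above.
- flap_edge (a point): Middle of the flap's free edge, half-way up: (-64, 0, -46) mm from flap_grip. When let go on its pins this edge sags some 5 mm, as the knuckles are loose on the pins.
- block: Fixed cast aluminium block, 100 mm (x) by 64 (y), 42 high, with a slot along its x, 11 mm wide and 22 deep, in which the flap stands loosely at the start; lift it more than 22 mm to clear. Origin: centre of its underside.
- brush: Bystander: wooden-handled brush, about 200 mm long, lying or standing loose; to be left where it is. Origin: centre of its underside.
- wand: Bystander: magnet sweeper wand, about 350 mm long, black handle, square steel head, lying or standing loose; to be left where it is. Origin: centre of its underside.
- chuck_key: Bystander: T-shaped steel chuck key, about 95 by 100 mm, lying or standing loose; to be left where it is. Origin: centre of its underside.
- oil_can: Bystander: round steel can, 60 mm across, 140 mm tall, lying or standing loose; to be left where it is. Origin: centre of its underside.
- step_block: Bystander: dark steel stepped clamping block, 60 by 30 by 45 mm, lying or standing loose; to be left where it is. Origin: centre of its underside.
- offcut: Bystander: square steel bar offcut, 120 by 25 by 25 mm, lying or standing loose; to be left where it is. Origin: centre of its underside.

How it is judged (in metres and radians):
On the way:
1. the flap is hung fully home on both pins, upright, standing open by at least 0.6 rad (34 degrees) from the bin's front (z of flap_knuckle in the frame of hinge_mid between -0.003 and 0.003 m and x of flap_knuckle in the frame of hinge_mid between -0.004 and 0.004 m and y of flap_knuckle in the frame of hinge_mid between -0.022 and 0.022 m and angle between flap_grip's own z axis and vertical below 0.08 rad and angle between the x axis of flap_grip and the y axis of bin, either way round above 0.6 rad), for 0.2 s.
At the end, for the whole second after the job is handed in: The flap hangs on both pins: its knuckles fully down (within 3 mm) on the ears, on the pins' line (within 4 mm front to back of hinge_mid and 22 mm along the slot), upright within 0.08 rad, shut flat along the bin's front within 0.08 rad, at rest and let go (z of flap_knuckle in the frame of hinge_mid between -0.003 and 0.003 m and x of flap_knuckle in the frame of hinge_mid between -0.004 and 0.004 m and y of flap_knuckle in the frame of hinge_mid between -0.022 and 0.022 m and angle between flap_grip's own z axis and vertical below 0.08 rad and angle between the x axis of flap_grip and the y axis of bin, either way round below 0.08 rad and y of flap_grip in the frame of hinge_mid below -0.03 m and linear speed of flap below 0.02 m/s and contact force between flap and bin above 0.5 N); the robot touches nothing.
It fails at once if the flap pressed on or struck the bin or its hinge post with more than 35 N (contact force between flap and bin above 35 N).
It fails at once if a bystander was moved by more than 30 mm (distance of any of brush, wand, chuck_key, oil_can, step_block, offcut from where it was at the start of the episode above 0.03 m).
It also fails if it takes over 72 s, if anything falls off the work surface, if the arm or the gripper's body presses on something with over 40 N, if the wrist force passes 120 N, or if a joint passes its speed limit or range.

## Working session

There is one attempt and no reset: what is moved stays moved. The work goes in short steps, Python scripts to look and compute and a shell command to move; the robot and the scene stay as the last step left them, time stands still between calls to the robot, and variables do not carry over. Pictures are saved under pics/ and viewed, at most 10 in all, crops included, and the job is handed in when it is done.

```bash
mkdir -p pics; ls
cat > h.py <<'E'
import numpy as np, cv2, json
from station import get_obs, camera, sign_off, search_frame, mark_of
from scipy.spatial.transform import Rotation as R
def T_tool(o):
    T=np.eye(4);T[:3,:3]=R.from_euler('xyz',o['eef_rot'],degrees=True).as_matrix();T[:3,3]=o['eef_pos'];return T
def shot(n):
    o=get_obs();p=camera(n)
    p['W']=np.array(p['world_from_camera']) if n!='wrist' else T_tool(o)@np.array(p['T_tool_cam'])
    return p
def ray(p,uv):
    K=np.array(p['mtx']);d=p['W'][:3,:3]@np.linalg.solve(K,[uv[0],uv[1],1.]);return p['W'][:3,3],d/np.linalg.norm(d)
def onz(p,uv,z):
    c,d=ray(p,uv);return c+d*(z-c[2])/d[2]
def proj(p,X):
    q=np.linalg.inv(p['W'])@np.append(X,1);u=np.array(p['mtx'])@q[:3];return u[:2]/u[2]
def tri(obs):
    A=0;b=0
    for p,uv in obs:
        c,d=ray(p,uv);M=np.eye(3)-np.outer(d,d);A=A+M;b=b+M@c
    return np.linalg.solve(A,b)
def save(p,f): cv2.imwrite('pics/'+f,cv2.cvtColor(np.array(p['color']),cv2.COLOR_RGB2BGR))
E
python3 - <<'E'
from h import *
np.set_printoptions(precision=4,suppress=True)
P={n:shot(n) for n in('top','side')}
o=get_obs();print(o)
for n in P: save(P[n],n+'0.png');print(n,P[n]['W'][:3,3])
for l in ['bin','hinge_mid','post_mid','pin_mid','flap','flap_grip','flap_knuckle','flap_edge','block','brush','wand','chuck_key','oil_can','step_block','offcut']:
    m=[];s=l
    for n in P:
        r=mark_of(l,P[n])
        if r: s+=f" {n} {np.round(r[0]['location'],1)} {r[0]['conf']:.2f}";m.append((P[n],r[0]['location']))
    if len(m)==2:s+=f" tri {tri(m).round(4)}"
    if m and l in('bin','block','brush','wand','chuck_key','oil_can','step_block','offcut'): s+=f" z0 {onz(*m[0],0).round(4)}"
    print(s)
E
```

```text
pics
{'time': 0.1, 'qpos': array([ 63.0072,  21.8393,  74.3802,  -0.0018,  83.8601, -12.3354]), 'joint_vel': array([ 0.0295,  0.0747, -0.1327,  0.1049,  0.054 ,  0.0737]), 'joint_efforts': array([  0.0042, -44.9218, -23.1655,  -0.0001,   0.0037,  -0.    ]), 'eef_pos': array([0.1391, 0.5319, 0.2558]), 'eef_rot': array([-179.9219,   -0.0152,  165.3428]), 'ft_force': array([-0.2254,  0.2514, -0.432 ]), 'ft_torque': array([-0.046 , -0.0774, -0.0235]), 'finger_force': 0.0, 'grip_width': 1.0036712972182331}
top [ 0.4754 -0.0077  1.3118]
side [ 0.4096 -0.8584  1.1445]
bin top [203.8 156.6] 0.92 side [276.4 178.6] 0.96 tri [0.6509 0.1219 0.0049] z0 [0.6541 0.1222 0.    ]
hinge_mid top [171.8 181.1] 0.94 side [254.9 154.8] 0.61 tri [0.5839 0.2102 0.0372]
post_mid top [164.7 178.3] 0.62 side [257.  145.6] 0.75 tri [0.5913 0.225  0.0651]
pin_mid top [163.9 173.1] 0.82 side [254.8 139.4] 0.68 tri [0.5928 0.2219 0.0976]
flap side [240.8 291.7] 0.68
flap_grip top [403.4 187.6] 0.64 side [240.7 271.9] 0.80 tri [ 0.5015 -0.3701  0.2865]
flap_knuckle top [344.9 189.4] 0.82 side [267.  289.7] 0.81 tri
[... 154 characters left out ...]
 295.2] 0.57 tri [ 0.4781 -0.2832  0.0045] z0 [ 0.4725 -0.2836  0.    ]
brush top [400.2 186.2] 0.95 side [282.6 358.5] 0.60 tri [ 0.5582 -0.4648 -0.0049] z0 [ 0.5583 -0.4632  0.    ]
wand top [103.1 197.8] 0.59 side [233.1 123.8] 0.65 tri [ 0.537   0.418  -0.0015] z0 [ 0.5357  0.4176 -0.    ]
chuck_key top [313.8 127.5] 0.64 side [325.9 256.3] 0.67 tri [ 0.7334 -0.2044  0.0212] z0 [ 0.7384 -0.2077  0.    ]
oil_can top [373.2 136.5] 0.69 side [335.2 319. ] 0.90 tri [ 0.7112 -0.3858  0.0045] z0 [ 0.7093 -0.3866  0.    ]
step_block top [377.7 243.5] 0.54 side [219.2 339.4] 0.68 tri [ 0.3969 -0.392  -0.0056] z0 [ 0.3891 -0.3897  0.    ]
offcut top [278.2 238.5] 0.87 z0 [ 0.4086 -0.0948  0.    ]
```

View pics/top0.png

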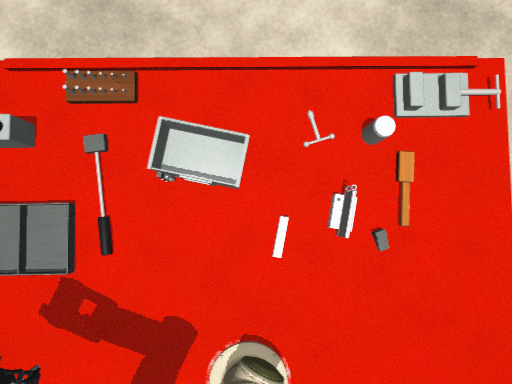

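View pics/side0.png

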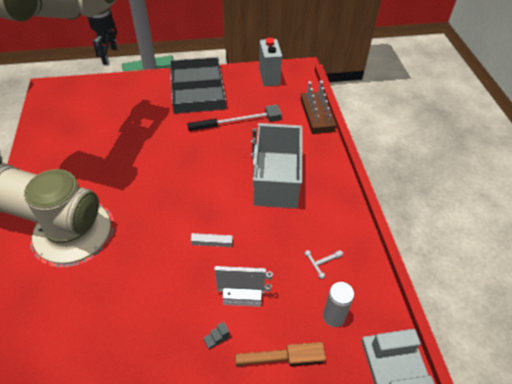

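The top view shows the bin at (200,152), with its front and hinge at lower left (170,177). The flap stands at (347,212) with its knuckles at (350,188), pointing to +x. The wand (100,195) and the other bystanders are clear of the path. I'll look at the hinge on the way to the flap.

```bash
python3 -m inch '[[[100,-3,-1.36,-0.65,0,0,0],[100,-3,-1.36,-0.65,0,0,0],[100,-3,-1.36,-0.65,0,0,0],[100,-3,-1.36,-0.65,0,0,0],[100,-3,-1.36,-0.65,0,0,0],[100,-3,-1.36,-0.65,0,0,0],[100,-3,-1.36,-0.65,0,0,0],[100,-3,-1.36,-0.65,0,0,0],[100,-3,-1.36,-0.65,0,0,0],[100,-3,-1.36,-0.65,0,0,0],[100,-3,-1.36,-0.65,0,0,0],[100,-3,-1.36,-0.65,0,0,0],[100,-3,-1.36,-0.65,0,0,0],[100,-3,-1.36,-0.65,0,0,0],[100,-3,-1.36,-0.65,0,0,0],[100,-3,-1.36,-0.65,0,0,0],[100,0,0,0,0,0,-0.067],[100,0,0,0,0,0,-0.067],[100,0,0,0,0,0,0],[100,0,0,0,0,0,0]]]'
python3 - <<'E'
from h import *
np.set_printoptions(precision=4,suppress=True)
p=shot('wrist');save(p,'w1.png');print(np.array(p['T_tool_cam']),np.array(p['mtx']),p['W'])
for l in ['bin','hinge_mid','post_mid','pin_mid']:
    r=mark_of(l,p)
    if r: print(l,r[0],onz(p,r[0]['location'],{'bin':0,'hinge_mid':.03,'post_mid':.067,'pin_mid':.094}[l]))
np.save('w1.npy',{k:p[k] for k in('W','mtx')},allow_pickle=True)
E
```

```text
time: 3.27
eef_pos: [0.5484, 0.2001, 0.3603]
eef_rot: [-180.0, -0.0, 172.9]
ft_force: [-0.6, -0.4, -0.3]
grip_width: 1.005
finger_force: 0.0
[[ 0.0001 -0.9612 -0.276   0.0708]
 [ 1.      0.0001 -0.0003 -0.0002]
 [ 0.0003 -0.276   0.9612 -0.1173]
 [ 0.      0.      0.      1.    ]] [[315.5425   0.     258.7557]
 [  0.     315.5425 188.3864]
 [  0.       0.       1.    ]] [[ 0.1233  0.9539  0.2736  0.4782]
 [ 0.9924 -0.1185 -0.0344  0.2087]
 [-0.0004  0.2758 -0.9612  0.4776]
 [ 0.      0.      0.      1.    ]]
bin {'location': [223.6, 211.6], 'conf': 0.92} [0.6457 0.1307 0.    ]
hinge_mid {'location': [271.1, 170.2], 'conf': 0.77} [0.5806 0.2139 0.03  ]
post_mid {'location': [287.8, 181.0], 'conf': 0.81} [0.5896 0.2341 0.067 ]
pin_mid {'location': [278.6, 182.0], 'conf': 0.58} [0.5822 0.2208 0.094 ]
```

View pics/w1.png

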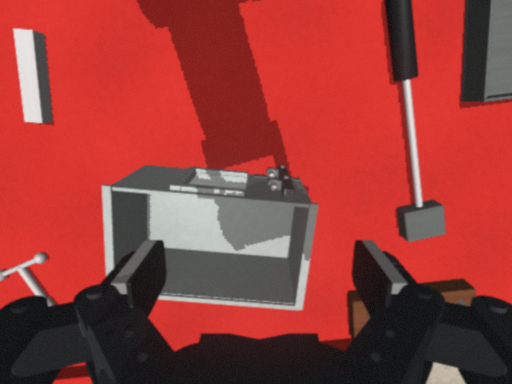

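The wrist view shows the bin rim corners at about (103,186), (317,206) and (301,308), and the hinge post with its pins at (285,178). I'll zoom in to get the bin pose and a first post estimate.

Run:
```python
from h import *
np.set_printoptions(precision=4,suppress=True)
im=cv2.imread('pics/w1.png')
a=cv2.resize(im[155:235,230:330],None,fx=8,fy=8,interpolation=cv2.INTER_CUBIC)[:600]
b=cv2.resize(im[155:230,90:190],None,fx=6,fy=6,interpolation=cv2.INTER_CUBIC)
cv2.imwrite('pics/c1.png',a);
p=np.load('w1.npy',allow_pickle=True).item()
A,B,C=[onz(p,u,.126) for u in((103,186),(317,206),(301.5,308.5))]
print(A,B,C,np.linalg.norm(A-B),np.linalg.norm(B-C))
yaw=np.degrees(np.arctan2(*(B-A)[[1,0]]))-90;print('yaw',yaw, np.degrees(np.arctan2(*(C-B)[[1,0]])))
c,s=np.cos(np.radians(yaw)),np.sin(np.radians(yaw));Rb=np.array([[c,-s],[s,c]])
print('origin from front mid',(A+B)[:2]/2+Rb@[.07,0],'from diag',(A+C)[:2]/2)
```

```text
[0.5532 0.0177 0.126 ] [0.6082 0.2616 0.126 ] [0.7465 0.2313 0.126 ] 0.2500179032502861 0.14162598278274824
yaw -12.693837764237728 -12.348288864545584
origin from front mid [0.649  0.1242] from diag [0.6499 0.1245]
```

View pics/c1.png

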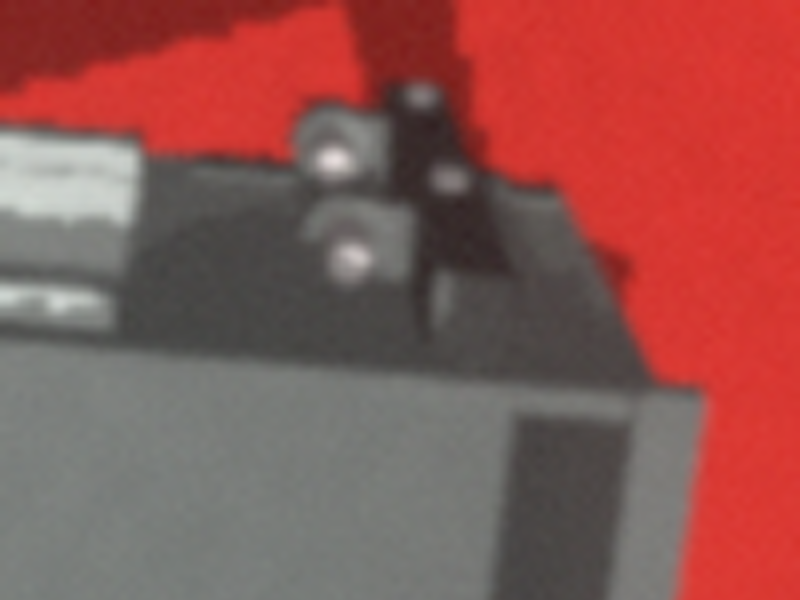

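Run:
```python
from h import *
np.set_printoptions(precision=4,suppress=True)
p=np.load('w1.npy',allow_pickle=True).item()
y=np.radians(-12.5);c,s=np.cos(y),np.sin(y);Rb=np.array([[c,-s],[s,c]])
for u,z in(((274,186.9),.110),((271.6,174.75),.046)):
    X=onz(p,u,z);print(X, 'bin',Rb.T@(X[:2]-[.6495,.1243]))
print('nominal hinge',Rb@[-.0815,.075]+[.6495,.1243])
```

```text
[0.5832 0.2141 0.11  ] bin [-0.0841  0.0733]
[0.5835 0.2137 0.046 ] bin [-0.0838  0.073 ]
nominal hinge [0.5862 0.2152]
```

```bash
python3 -m inch '[[[100,1.2,4.0,0.3,0,0,0],[100,1.2,4.0,0.3,0,0,0],[100,1.2,4.0,0.3,0,0,0],[100,1.2,4.0,0.3,0,0,0],[100,1.2,4.0,0.3,0,0,0],[100,1.2,4.0,0.3,0,0,0],[100,1.2,-4.0,0.3,0,0,0]]]' >/dev/null 2>&1 & sleep 0; wait; python3 -c "
from h import *
print(get_obs()['eef_pos'],get_obs()['eef_rot'],get_obs()['time'])"
```

```text
[0.49257651 0.42109757 0.33091197] [179.97870011  -0.26263191 173.6847425 ] 4.1
```

I had the sign of y wrong in that move, but it went through free space and did no harm. Now to the flap.

```bash
python3 -m inch '[[[100,-0.28,-3.82,0,0,0,0],[100,-0.28,-3.82,0,0,0,0],[100,-0.28,-3.82,0,0,0,0],[100,-0.28,-3.82,0,0,0,0],[100,-0.28,-3.82,0,0,0,0],[100,-0.28,-3.82,0,0,0,0],[100,-0.28,-3.82,0,0,0,0],[100,-0.28,-3.82,0,0,0,0],[100,-0.28,-3.82,0,0,0,0],[100,-0.28,-3.82,0,0,0,0],[100,-0.28,-3.82,0,0,0,0],[100,-0.28,-3.82,0,0,0,0],[100,-0.28,-3.82,0,0,0,0],[100,-0.28,-3.82,0,0,0,0],[100,-0.28,-3.82,0,0,0,0],[100,-0.28,-3.82,0,0,0,0],[100,-0.28,-3.82,0,0,0,0],[100,-0.28,-3.82,0,0,0,0],[100,0,0,0,0,0,0],[100,0,0,0,0,0,0]]]'
python3 - <<'E'
from h import *
np.set_printoptions(precision=4,suppress=True)
p=shot('wrist');save(p,'w2.png')
for l,z in [('block',0),('flap_grip',.125),('flap_knuckle',.038),('flap_edge',.079)]:
    r=mark_of(l,p)
    if r: print(l,r[0],onz(p,r[0]['location'],z))
np.save('w2.npy',{k:p[k] for k in('W','mtx')},allow_pickle=True)
E
```

```text
time: 5.77
eef_pos: [0.4559, -0.2822, 0.3388]
eef_rot: [180.0, -0.0, 172.8]
ft_force: [-0.0, 0.0, 0.4]
grip_width: 1.004
finger_force: 0.0
block {'location': [259.4, 166.8], 'conf': 0.64} [ 0.4826 -0.2846  0.    ]
flap_grip {'location': [261.4, 184.1], 'conf': 0.78} [ 0.4753 -0.2818  0.125 ]
flap_knuckle {'location': [259.8, 219.3], 'conf': 0.66} [ 0.55   -0.2926  0.038 ]
flap_edge {'location': [266.4, 119.6], 'conf': 0.98} [ 0.4109 -0.2676  0.079 ]
```

View pics/w2.png

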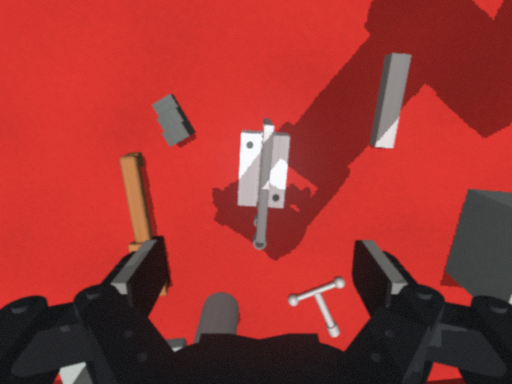

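The rail runs from about (268,122) to (262,235), with the upper knuckle at (259,244). I'll measure the rail line numerically.

Run:
```python
from h import *
np.set_printoptions(precision=4,suppress=True,linewidth=200)
im=cv2.imread('pics/w2.png').astype(int);p=np.load('w2.npy',allow_pickle=True).item()
for r in (124,135,150,165,180,195,205,215,225,232,238):
    print(r,im[r,252:280,1])
```

```text
124 [ 60  61  59  62  63  61  62  60  61  64  85 119 128 133 140 136 131 129 119 115 104  87  68  65  64  62  61  63]
135 [250 250 250 250 250 250 249 248 244 222 187 178 220 232 236 239 233 205 174 155 140 135 140 145 145 138 137 133]
150 [250 250 251 251 250 251 250 246 211 151 127 135 143 145 146 150 145 145 145 148 167 179 181 183 182 182 180 182]
165 [185 186 186 188 187 189 181 159 133 124 134 143 144 147 145 145 143 142 144 167 178 185 204 236 248 250 251 250]
180 [183 184 188 189 188 182 160 133 126 133 138 141 144 143 149 165 176 206 241 249 250 250 251 250 250 250 250 250]
195 [182 186 185 186 183 169 138 128 134 138 141 141 142 141 139 141 150 169 180 177 157 125  98  83  86  97 125 162]
205 [164 164 167 161 118  96 104 126 134 136 139 139 139 138 135 143 165 179 181 182 183 180 181 181 183 180 183 182]
215 [ 44  46  53  64  75  90 117 130 133 137 135 138 133 131 109  77  49  43  48  45  45  43  42  46  47  41  44  42]
225 [ 41  52  84 106 110 121 129 132 134 136 135 135 133 122  88  53  41  39  43  39  43  39  39  38  39  38  39  41]
232 [ 37  43  45  55  89 116 131 130 132 133 134 132 123  92  57  43  41  38  36  40  37  38  40  36  39  38  38  39]
238 [ 50  66  75  91 116 127 128 133 131 132 133 130 125  94  62  40  37  36  38  37  38  39  37  41  39  42  34  37]
```

Run:
```python
from h import *
np.set_printoptions(precision=4,suppress=True,linewidth=200)
p=np.load('w2.npy',allow_pickle=True).item()
A,B,E,D=[onz(p,u,.138) for u in((266.2,150),(262.2,215),(268,125),(261.5,236))]
d=(B-A);print(A,B,E,D,np.degrees(np.arctan2(d[1],d[0])),np.linalg.norm(D-E))
y=np.radians(172.8)
t=np.array([np.cos(y),np.sin(y)]);ty=np.array([np.sin(y),-np.cos(y)])
X=np.array([.4753,-.2818]);X=A[:2]+d[:2]*((X-A[:2])@d[:2])/(d[:2]@d[:2])
dl=X-get_obs()['eef_pos'][:2];print(X,dl@t,dl@ty)
```

```text
[ 0.4369 -0.2723  0.138 ] [ 0.5061 -0.2849  0.138 ] [ 0.4123 -0.2676  0.138 ] [ 0.5303 -0.2886  0.138 ] -10.282501184535116 0.11986554670284652
[ 0.4757 -0.2794] -0.019178649606464572 0.002636981121689748
```

```bash
python3 -m inch '[[[100,-1.8,0.26,1,0,0,0],[100,0,0,1.8,0,0,0.054],[100,0,0,3.5,0,0,0],[100,0,0,3.5,0,0,0],[100,0,0,3.5,0,0,0],[100,0,0,3.5,0,0,0],[100,0,0,2.5,0,0,0],[100,0,0,1.5,0,0,0],[100,0,0,0,0,0,0],[100,0,0,0,0,0,0]]]' 40
python3 - <<'E'
from h import *
p=shot('wrist');save(p,'w3.png')
E
```

```text
time: 6.85
eef_pos: [0.4746, -0.2798, 0.1317]
eef_rot: [180.0, -0.0, 170.0]
ft_force: [0.9, 0.8, 0.1]
grip_width: 0.996
finger_force: 0.0
```

View pics/w3.png

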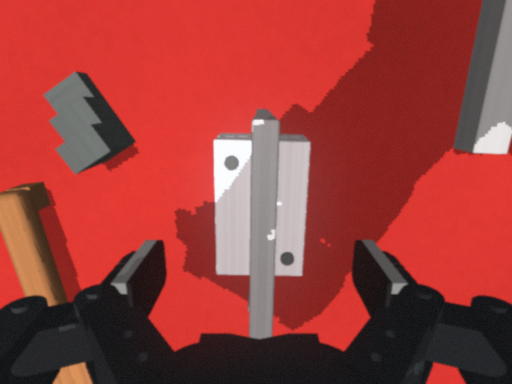

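The rail is centred between the open fingers, at (265,122) to (261,337). I'll close with a moderate grip.

```bash
python3 - <<'E'
from h import *
p=shot('wrist')
a,b=onz(p,(266,122),.138),onz(p,(260.8,337),.138);d=b-a;print(a,b,np.degrees(np.arctan2(d[1],d[0])))
E
python3 -m inch '[[[5,0,0,0,0,0,0],[5,0,0,0,0,0,0],[5,0,0,0,0,0,0],[5,0,0,0,0,0,0],[5,0,0,0,0,0,0],[5,0,0,0,0,0,0],[5,0,0,0,0,0,0],[5,0,0,0,0,0,0],[5,0,0,0,0,0,0],[5,0,0,0,0,0,0],[5,0,0,0,0,0,0],[5,0,0,0,0,0,0]]]' 60
```

```text
[ 0.41364139 -0.26706979  0.138     ] [ 0.50209654 -0.28437323  0.138     ] -11.06832984417922
time: 7.95
eef_pos: [0.4744, -0.2804, 0.1316]
eef_rot: [-180.0, 0.0, 169.9]
ft_force: [0.0, 2.1, 4.9]
grip_width: 0.11
finger_force: 59.4
```

Gripped. Lifting clear, squaring slightly to the bin's yaw, and carrying round in front of the bin.

```bash
python3 -m inch '[[[5,0,0,-0.5,0,0,0],[5,0,0,-1,0,0,0],[5,0,0,-1.5,0,0,0],[5,0,0,-1.5,0,0,0],[5,0,0,-1,0,0,0],[5,0,0,-0.5,0,0,0],[5,0,0,0,0,0,0],[5,0,0,0,0,0,0]]]'
python3 -m inch '[[[5,0.28,1,0,0,0,0],[5,0.56,2,0,0,0,0],[5,0.85,3,0,0,0,0],[5,0.85,3,0,0,0,0],[5,0.85,3,0,0,0,0],[5,0.85,3,0,0,0,0],[5,0.85,3,0,0,0,0],[5,0.85,3,0,0,0,0],[5,0.85,3,0,0,0,0],[5,0.85,3,0,0,0,0],[5,0.85,3,0,0,0,0],[5,0.85,3,0,0,0,0],[5,0.85,3,0,0,0,0],[5,0.85,3,0,0,0,0],[5,0.85,3,0,0,0,0],[5,0.85,3,0,0,0,0],[5,0.7,2.5,0,0,0,0.02],[5,0.42,1.5,0,0,0,0.022],[5,0,0,0,0,0,0],[5,0,0,0,0,0,0]]]'
python3 - <<'E'
from h import *
np.set_printoptions(precision=4,suppress=True,linewidth=200)
P={n:shot(n) for n in('top','side','wrist')};save(P['wrist'],'w4.png');save(P['side'],'side4.png')
o=get_obs();T=T_tool(o)
for l,off in(('flap_grip',(0,0,0)),('flap_knuckle',(.074,0,-.087)),('flap_edge',(-.064,0,-.046))):
    m=[]
    for n in P:
        r=mark_of(l,P[n])
        X=T@np.array([-off[0],off[1],.006-off[2],1]);print(l,n,'pred',proj(P[n],X[:3]),[ (np.round(q['location'],1),round(q['conf'],2)) for q in r[:1]])
E
```

```text
time: 8.62
eef_pos: [0.4742, -0.2803, 0.1911]
eef_rot: [180.0, -0.0, 169.9]
ft_force: [-0.3, 0.1, -2.8]
grip_width: 0.106
finger_force: 58.5
time: 10.28
eef_pos: [0.423, 0.2268, 0.1908]
eef_rot: [-180.0, -0.1, 167.7]
ft_force: [0.0, -0.5, -3.6]
grip_width: 0.106
finger_force: 58.7
flap_grip top pred [155.7518 238.2104] [(array([154.7, 236.3]), 0.68)]
flap_grip side pred [202.7719 123.124 ] [(array([202.3, 124. ]), 0.84)]
flap_grip wrist pred [259.0395 266.7081] [(array([256. , 265.5]), 0.56)]
flap_knuckle top pred [168.378  209.8544] [(array([167.3, 208.8]), 0.74)]
flap_knuckle side pred [227.1744 144.5365] [(array([226. , 148.1]), 0.69)]
flap_knuckle wrist pred [258.9003 294.5024] []
flap_edge top pred [154.06  261.542] []
flap_edge side pred [183.9593 132.775 ] [(array([184.5, 134.5]), 0.71)]
flap_edge wrist pred [259.1318 111.8117] [(array([258.9, 109.6]), 0.7)]
```

Run:
```python
from h import *
np.set_printoptions(precision=4,suppress=True,linewidth=200)
p=shot('wrist');o=get_obs();T=T_tool(o)
for off in((-.064,0,.013),(-.064,0,-.013),(-.064,0,-.105)):
    print(off,proj(p,(T@np.array([-off[0],off[1],.006-off[2],1]))[:3]))
im=cv2.imread('pics/w4.png')
print(im[85:135,259])
for r in(130,180,230): print(r,im[r,235:285,2]-0, im[r,235:285,1])
```

```text
(-0.064, 0, 0.013) [259.6984 118.2364]
(-0.064, 0, -0.013) [259.5442 114.3889]
(-0.064, 0, -0.105) [259.2781 107.7512]
[[ 53  60 230]
 [ 54  59 231]
 [ 55  60 231]
 [ 54  61 230]
 [ 55  61 231]
 [ 56  62 230]
 [ 56  63 230]
 [ 56  63 229]
 [ 52  58 228]
 [ 55  61 229]
 [ 55  61 230]
 [ 55  61 230]
 [ 55  62 230]
 [ 55  61 230]
 [ 55  62 230]
 [ 55  61 230]
 [ 56  60 230]
 [ 59  64 231]
 [ 55  61 229]
 [ 53  58 229]
 [ 56  62 229]
 [ 53  62 229]
 [ 59  63 229]
 [ 61  66 213]
 [ 76  78 153]
 [ 82  83 106]
 [ 84  84  96]
 [ 87  87  98]
 [ 86  86  98]
 [ 83  85  96]
 [ 84  85  95]
 [ 85  86  96]
 [ 86  86  98]
 [ 88  90  99]
 [102 103 112]
 [133 133 142]
 [155 157 164]
 [162 163 171]
 [166 165 174]
 [164 164 173]
 [165 164 173]
 [164 165 174]
 [162 164 171]
 [163 164 172]
 [166 165 175]
 [164 165 173]
 [163 165 172]
 [163 164 173]
 [166 166 175]
 [165 167 175]]
130 [149 148 147 149 147 151 149 148 151 149 139 146 159 167 172 169 169 172 173 173 173 174 174 174 173 173 173 175 175 173 174 175 174 171 175 172 167 150 136 143 150 156 182 218 230 231 231 230 230
 230] [ 41  39  41  43  40  4
[... 299 characters left out ...]
9 172 169 170 169 169 169 164 153 142 152 173 185 186 182 168 158 156 156 155 157
 158] [ 45  43  46  45  44  47  45  46  47  51  73 113 141 156 160 158 158 160 162 162 166 164 164 165 161 164 165 162 162 165 162 161 162 162 162 157 145 125  85  58  53  54  51  51  48  46  47  47  49
  48]
230 [121 105  97  98  98  98  99  97  98  95  93 101 135 154 162 163 161 165 163 166 170 168 169 170 167 169 168 166 169 171 173 178 195 204 201 193 176 135 104  97  97  98  97  98  98  96 100 108 134
 148] [ 79  92  91  92  94  93  93  92  93  92  87  95 129 147 156 157 155 158 157 159 163 162 163 164 162 163 161 161 163 166 166 171 187 197 194 187 171 130  99  92  94  93  93  96  94  92  94  86  68
  50]
```

View pics/w4.png

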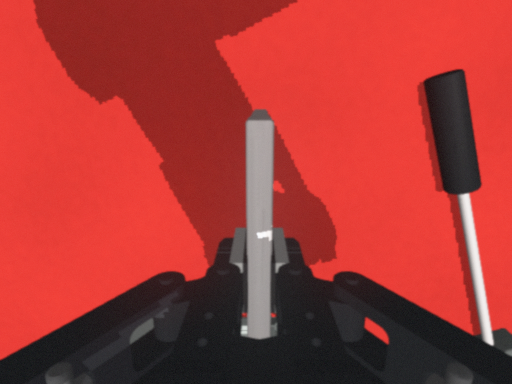

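The flap hangs straight in the grip, with rail centre at column 259 and free end at row 120, about 0.8 mm ahead of the TCP. Next I lower it to entry height and advance to about 15 mm short of the pins, 10 mm to the -y side.

```bash
python3 -m inch '[[[5,0,0.5,1,0,0,0],[5,0,0.65,1.6,0,0,0],[5,-0.5,0,1,0,0,0],[5,-1.2,0,0.5,0,0,0],[5,-1.5,0,0,0,0,0],[5,-1.5,0,0,0,0,0],[5,-1.2,0,0,0,0,0],[5,-0.6,0,0,0,0,0],[5,-0.4,0,0,0,0,0],[5,0,0,0,0,0,0],[5,0,0,0,0,0,0],[5,0,0,0,0,0,0]]]'
python3 -c "
from h import *
P={n:shot(n) for n in('side','top')};o=get_obs();T=T_tool(o);print(o['ft_force'],o['eef_pos'])
X=(T@np.array([-.0748,0,.0936,1]))[:3];print('knuckle',X)
for n in P:
  for l in('flap_knuckle','hinge_mid','pin_mid'):
    r=mark_of(l,P[n]);print(n,l,[(np.round(q['location'],1),round(q['conf'],2)) for q in r[:1]],proj(P[n],X))
"
```

```text
time: 11.93
eef_pos: [0.4932, 0.2227, 0.1504]
eef_rot: [-180.0, -0.0, 167.5]
ft_force: [-0.2, 0.4, -2.5]
grip_width: 0.106
finger_force: 58.7
[ 0.51858544 -1.2156411  -2.20203206] [0.49332592 0.22280881 0.15054977]
knuckle [0.56635826 0.20668097 0.05694331]
side flap_knuckle [(array([247. , 153.2]), 0.88)] [248.57921737 151.99283819]
side hinge_mid [(array([252. , 154.7]), 0.64)] [248.57921737 151.99283819]
side pin_mid [(array([254.2, 141.6]), 0.62)] [248.57921737 151.99283819]
top flap_knuckle [(array([174. , 183.2]), 0.41)] [171.98401125 185.07722991]
top hinge_mid [(array([172.9, 182. ]), 0.75)] [171.98401125 185.07722991]
top pin_mid [(array([164.5, 174.2]), 0.73)] [171.98401125 185.07722991]
```

```bash
python3 -m inch '[[[5,-0.5,0,0,0,0,0],[5,-0.5,0,0,0,0,0],[5,-0.3,0,0,0,0,0],[5,-0.1,0,0,0,0,0],[5,0,0,0,0,0,0],[5,0,0,0,0,0,0]]]'
for i in 1; do python3 -m inch '[[[5,-0.08,0,0,0,0,0],[5,-0.08,0,0,0,0,0],[5,0,0,0,0,0,0],[5,0,0,0,0,0,0]]]'; done
```

```text
time: 12.83
eef_pos: [0.5074, 0.2196, 0.1503]
eef_rot: [-180.0, -0.0, 167.5]
ft_force: [-0.3, -0.4, -2.5]
grip_width: 0.107
finger_force: 58.8
time: 13.17
eef_pos: [0.509, 0.2193, 0.1504]
eef_rot: [-180.0, 0.0, 167.5]
ft_force: [-0.2, -0.5, -2.8]
grip_width: 0.106
finger_force: 58.8
```

```bash
python3 -m inch '[[[5,-0.06,0,0,0,0,0],[5,-0.06,0,0,0,0,0],[5,0,0,0,0,0,0],[5,0,0,0,0,0,0]]]'
```

```text
time: 13.5
eef_pos: [0.5102, 0.219, 0.1504]
eef_rot: [180.0, 0.0, 167.5]
ft_force: [-0.0, 0.1, -2.4]
grip_width: 0.106
finger_force: 58.8
```

```bash
python3 -m inch '[[[5,-0.06,0,0,0,0,0],[5,0,0,0,0,0,0],[5,0,0,0,0,0,0]]]'
```

```text
time: 13.75
eef_pos: [0.5108, 0.2189, 0.1504]
eef_rot: [-180.0, -0.0, 167.5]
ft_force: [0.6, -0.4, -2.1]
grip_width: 0.109
finger_force: 58.8
```

```bash
python3 -m inch '[[[5,-0.06,0,0,0,0,0],[5,0,0,0,0,0,0],[5,0,0,0,0,0,0]]]'
```

```text
time: 14.0
eef_pos: [0.5114, 0.2187, 0.1504]
eef_rot: [-180.0, 0.0, 167.5]
ft_force: [-0.0, 0.1, -2.6]
grip_width: 0.109
finger_force: 58.8
```

```bash
python3 -m inch '[[[5,-0.06,0,0,0,0,0],[5,0,0,0,0,0,0],[5,0,0,0,0,0,0]]]'
```

```text
time: 14.25
eef_pos: [0.5119, 0.2186, 0.1504]
eef_rot: [180.0, -0.0, 167.5]
ft_force: [0.2, -0.4, -2.8]
grip_width: 0.1
finger_force: 58.8
```

```bash
python3 -m inch '[[[5,-0.06,0,0,0,0,0],[5,0,0,0,0,0,0],[5,0,0,0,0,0,0]]]'
```

```text
time: 14.5
eef_pos: [0.5125, 0.2185, 0.1504]
eef_rot: [-180.0, -0.0, 167.5]
ft_force: [-0.2, -0.6, -2.8]
grip_width: 0.106
finger_force: 58.8
```

```bash
python3 -m inch '[[[5,-0.06,0,0,0,0,0],[5,0,0,0,0,0,0],[5,0,0,0,0,0,0]]]'
```

```text
time: 14.75
eef_pos: [0.5129, 0.2184, 0.1504]
eef_rot: [-180.0, -0.0, 167.5]
ft_force: [-1.3, -0.1, -1.7]
grip_width: 0.104
finger_force: 59.0
```

```bash
python3 -m inch '[[[5,-0.06,0,0,0,0,0],[5,0,0,0,0,0,0],[5,0,0,0,0,0,0]]]'
```

```text
time: 15.0
eef_pos: [0.513, 0.2184, 0.1505]
eef_rot: [-180.0, -0.1, 167.5]
ft_force: [-4.8, 0.8, 1.2]
grip_width: 0.108
finger_force: 59.3
```

```bash
python3 -m inch '[[[5,-0.06,0,0,0,0,0],[5,0,0,0,0,0,0],[5,0,0,0,0,0,0]]]'
```

```text
time: 15.25
eef_pos: [0.5131, 0.2184, 0.1505]
eef_rot: [-180.0, -0.2, 167.5]
ft_force: [-7.8, 1.1, 2.3]
grip_width: 0.107
finger_force: 59.6
```

```bash
python3 -m inch '[[[5,-0.06,0,0,0,0,0],[5,0,0,0,0,0,0],[5,0,0,0,0,0,0]]]'
```

```text
time: 15.5
eef_pos: [0.5131, 0.2184, 0.1505]
eef_rot: [-180.0, -0.2, 167.5]
ft_force: [-10.9, 1.4, 4.6]
grip_width: 0.107
finger_force: 59.9
```

Contact with the front sheet came at TCP x = 0.5129, and it was light. I'll back off to the pin line, 3.5 mm off contact, then feel for the post along +y.

```bash
python3 -m inch '[[[5,0.3,0,0,0,0,0],[5,0.23,0,0,0,0,0],[5,0,0,0,0,0,0],[5,0,0,0,0,0,0],[5,0,0,0,0,0,0]]]'
```

```text
time: 15.92
eef_pos: [0.5099, 0.219, 0.1504]
eef_rot: [180.0, 0.0, 167.5]
ft_force: [-1.5, 0.4, -2.6]
grip_width: 0.107
finger_force: 58.9
```

```bash
python3 -m inch '[[[5,0,0.3,0,0,0,0],[5,0,0.3,0,0,0,0],[5,0,0.2,0,0,0,0],[5,0,0.08,0,0,0,0],[5,0,0,0,0,0,0],[5,0,0,0,0,0,0]]]'
```

```text
time: 16.42
eef_pos: [0.5115, 0.2278, 0.1504]
eef_rot: [-180.0, -0.0, 167.5]
ft_force: [0.1, 0.4, -3.3]
grip_width: 0.108
finger_force: 58.8
```

```bash
python3 -m inch '[[[5,0,0.08,0,0,0,0],[5,0,0.0,0,0,0,0],[5,0,0,0,0,0,0]]]'
```

```text
time: 16.67
eef_pos: [0.5117, 0.2285, 0.1504]
eef_rot: [-180.0, -0.0, 167.5]
ft_force: [0.4, 0.3, -3.0]
grip_width: 0.106
finger_force: 58.8
```

```bash
python3 -m inch '[[[5,0,0.08,0,0,0,0],[5,0,0.0,0,0,0,0],[5,0,0,0,0,0,0]]]'
```

```text
time: 16.92
eef_pos: [0.5119, 0.2293, 0.1504]
eef_rot: [-180.0, 0.0, 167.5]
ft_force: [-0.2, 0.2, -2.6]
grip_width: 0.105
finger_force: 58.8
```

```bash
python3 -m inch '[[[5,0,0.08,0,0,0,0],[5,0,0.0,0,0,0,0],[5,0,0,0,0,0,0]]]'
```

```text
time: 17.17
eef_pos: [0.5121, 0.2301, 0.1504]
eef_rot: [180.0, 0.0, 167.5]
ft_force: [0.0, 0.6, -2.8]
grip_width: 0.11
finger_force: 58.8
```

```bash
python3 -m inch '[[[5,0,0.08,0,0,0,0],[5,0,0.0,0,0,0,0],[5,0,0,0,0,0,0]]]'
```

```text
time: 17.42
eef_pos: [0.5123, 0.2309, 0.1504]
eef_rot: [180.0, 0.0, 167.5]
ft_force: [-0.3, 0.3, -2.4]
grip_width: 0.109
finger_force: 58.8
```

```bash
python3 -m inch '[[[5,0,0.08,0,0,0,0],[5,0,0.0,0,0,0,0],[5,0,0,0,0,0,0]]]'
```

```text
time: 17.67
eef_pos: [0.5124, 0.2316, 0.1504]
eef_rot: [-180.0, 0.0, 167.5]
ft_force: [-0.3, 0.1, -2.5]
grip_width: 0.106
finger_force: 58.8
```

```bash
python3 -m inch '[[[5,0,0.08,0,0,0,0],[5,0,0.0,0,0,0,0],[5,0,0,0,0,0,0]]]'
```

```text
time: 17.92
eef_pos: [0.5126, 0.2323, 0.1504]
eef_rot: [-180.0, -0.0, 167.5]
ft_force: [-1.6, -0.4, -1.8]
grip_width: 0.107
finger_force: 58.8
```

```bash
python3 -m inch '[[[5,0,0.06,0,0,0,0],[5,0,0.0,0,0,0,0],[5,0,0,0,0,0,0]]]'
```

```text
time: 18.17
eef_pos: [0.5127, 0.2328, 0.1505]
eef_rot: [-180.0, -0.0, 167.5]
ft_force: [-1.0, -2.0, -2.3]
grip_width: 0.106
finger_force: 59.0
```

```bash
python3 -m inch '[[[5,0,0.06,0,0,0,0],[5,0,0.0,0,0,0,0],[5,0,0,0,0,0,0]]]'
```

```text
time: 18.42
eef_pos: [0.5127, 0.2332, 0.1504]
eef_rot: [-179.9, -0.0, 167.5]
ft_force: [-2.1, -5.2, 0.2]
grip_width: 0.106
finger_force: 59.4
```

```bash
python3 -m inch '[[[5,0,0.06,0,0,0,0],[5,0,0.0,0,0,0,0],[5,0,0,0,0,0,0]]]'; python3 -c "
from h import *
print(get_obs()['ft_torque'])"
```

```text
time: 18.67
eef_pos: [0.5128, 0.2335, 0.1504]
eef_rot: [-179.9, -0.0, 167.5]
ft_force: [-3.1, -6.5, -0.0]
grip_width: 0.104
finger_force: 59.9
[-1.18399409  0.30290655 -0.45046308]
```

Post contact is at TCP (0.5127, 0.2326), consistent with vision. I'll back off 4 mm, which is 1.5 mm of overshoot plus the 2.5 mm gap, then lower gently.

```bash
python3 -m inch '[[[5,0,-0.25,0,0,0,0],[5,0,-0.15,0,0,0,0],[5,0,0,0.3,0,0,0],[5,0,0,0.3,0,0,0],[5,0,0,0.2,0,0,0],[5,0,0,0,0,0,0],[5,0,0,0,0,0,0]]]'
```

```text
time: 19.25
eef_pos: [0.5121, 0.2304, 0.1422]
eef_rot: [-180.0, -0.0, 167.5]
ft_force: [-0.3, -0.7, -1.5]
grip_width: 0.109
finger_force: 58.7
```

```bash
python3 -m inch '[[[5,0,0,0.1,0,0,0],[5,0,0,0.1,0,0,0],[5,0,0,0,0,0,0],[5,0,0,0,0,0,0]]]'
```

```text
time: 19.58
eef_pos: [0.5121, 0.2302, 0.1404]
eef_rot: [-180.0, -0.0, 167.5]
ft_force: [0.2, -0.3, -2.8]
grip_width: 0.1
finger_force: 58.7
```

```bash
python3 -m inch '[[[5,0,0,0.1,0,0,0],[5,0,0,0,0,0,0],[5,0,0,0,0,0,0]]]'
```

```text
time: 19.83
eef_pos: [0.5121, 0.2302, 0.1394]
eef_rot: [-180.0, 0.0, 167.5]
ft_force: [-0.6, 0.6, -3.2]
grip_width: 0.105
finger_force: 58.7
```

```bash
python3 -m inch '[[[5,0,0,0.1,0,0,0],[5,0,0,0,0,0,0],[5,0,0,0,0,0,0]]]'
```

```text
time: 20.08
eef_pos: [0.5121, 0.2302, 0.1384]
eef_rot: [-180.0, -0.0, 167.5]
ft_force: [-0.0, 0.2, -2.4]
grip_width: 0.107
finger_force: 58.7
```

```bash
python3 -m inch '[[[5,0,0,0.1,0,0,0],[5,0,0,0,0,0,0],[5,0,0,0,0,0,0]]]'
```

```text
time: 20.33
eef_pos: [0.5121, 0.2302, 0.1374]
eef_rot: [-180.0, -0.0, 167.5]
ft_force: [-0.6, 0.2, -1.8]
grip_width: 0.104
finger_force: 58.7
```

```bash
python3 -m inch '[[[5,0,0,0.1,0,0,0],[5,0,0,0,0,0,0],[5,0,0,0,0,0,0]]]'
```

```text
time: 20.58
eef_pos: [0.5121, 0.2302, 0.1363]
eef_rot: [-180.0, -0.0, 167.5]
ft_force: [1.4, -0.3, -3.3]
grip_width: 0.107
finger_force: 58.7
```

```bash
python3 -m inch '[[[5,0,0,0.1,0,0,0],[5,0,0,0,0,0,0],[5,0,0,0,0,0,0]]]'
```

```text
time: 20.83
eef_pos: [0.5121, 0.2302, 0.1354]
eef_rot: [-180.0, -0.0, 167.5]
ft_force: [-0.6, -0.5, -3.1]
grip_width: 0.109
finger_force: 58.7
```

```bash
python3 -m inch '[[[5,0,0,0.1,0,0,0],[5,0,0,0,0,0,0],[5,0,0,0,0,0,0]]]'
```

```text
time: 21.08
eef_pos: [0.5121, 0.2302, 0.1344]
eef_rot: [-180.0, -0.0, 167.5]
ft_force: [-0.0, 0.3, -2.8]
grip_width: 0.108
finger_force: 58.7
```

```bash
python3 -m inch '[[[5,0,0,0.1,0,0,0],[5,0,0,0.1,0,0,0],[5,0,0,0.0,0,0,0],[5,0,0,0,0,0,0]]]'
```

```text
time: 21.42
eef_pos: [0.5121, 0.2302, 0.1323]
eef_rot: [-180.0, -0.0, 167.5]
ft_force: [-0.2, -0.7, -2.1]
grip_width: 0.101
finger_force: 58.7
```

```bash
python3 -m inch '[[[5,0,0,0.1,0,0,0],[5,0,0,0.1,0,0,0],[5,0,0,0.0,0,0,0],[5,0,0,0,0,0,0]]]'
```

```text
time: 21.75
eef_pos: [0.5121, 0.2302, 0.1303]
eef_rot: [-180.0, -0.0, 167.5]
ft_force: [-0.1, 0.8, -1.9]
grip_width: 0.109
finger_force: 58.7
```

```bash
python3 -m inch '[[[5,0,0,0.1,0,0,0],[5,0,0,0.1,0,0,0],[5,0,0,0.0,0,0,0],[5,0,0,0,0,0,0]]]'
```

```text
time: 22.08
eef_pos: [0.5121, 0.2302, 0.1283]
eef_rot: [-180.0, -0.0, 167.5]
ft_force: [0.5, -0.1, -3.3]
grip_width: 0.105
finger_force: 58.7
```

```bash
python3 -m inch '[[[5,0,0,0.1,0,0,0],[5,0,0,0.1,0,0,0],[5,0,0,0.0,0,0,0],[5,0,0,0,0,0,0]]]'
```

```text
time: 22.42
eef_pos: [0.5121, 0.2303, 0.1264]
eef_rot: [-180.0, -0.0, 167.5]
ft_force: [0.5, -0.2, -2.4]
grip_width: 0.112
finger_force: 58.7
```

```bash
python3 -m inch '[[[5,0,0,0.1,0,0,0],[5,0,0,0.05,0,0,0],[5,0,0,0.0,0,0,0],[5,0,0,0,0,0,0]]]'
```

```text
time: 22.75
eef_pos: [0.5121, 0.2302, 0.1249]
eef_rot: [-180.0, -0.0, 167.5]
ft_force: [-0.4, -0.2, -3.0]
grip_width: 0.107
finger_force: 58.7
```

```bash
python3 -m inch '[[[5,0,0,0.08,0,0,0],[5,0,0,0.0,0,0,0],[5,0,0,0.0,0,0,0]]]'
```

```text
time: 23.0
eef_pos: [0.5121, 0.2303, 0.1241]
eef_rot: [-180.0, -0.0, 167.5]
ft_force: [0.2, 0.6, -2.6]
grip_width: 0.111
finger_force: 58.7
```

```bash
python3 -m inch '[[[5,0,0,0.06,0,0,0],[5,0,0,0.0,0,0,0],[5,0,0,0.0,0,0,0]]]'
```

```text
time: 23.25
eef_pos: [0.5122, 0.2303, 0.1236]
eef_rot: [180.0, 0.0, 167.5]
ft_force: [0.8, 0.5, -2.4]
grip_width: 0.105
finger_force: 58.9
```

```bash
python3 -m inch '[[[5,0,0,0.06,0,0,0],[5,0,0,0.0,0,0,0],[5,0,0,0.0,0,0,0]]]'
```

```text
time: 23.5
eef_pos: [0.5122, 0.2303, 0.1233]
eef_rot: [180.0, 0.0, 167.5]
ft_force: [-2.6, 0.4, 2.0]
grip_width: 0.107
finger_force: 59.6
```

```bash
python3 -m inch '[[[5,0,0,0.05,0,0,0],[5,0,0,0.0,0,0,0],[5,0,0,0.0,0,0,0]]]'
```

```text
time: 23.75
eef_pos: [0.5121, 0.2303, 0.1231]
eef_rot: [180.0, 0.0, 167.5]
ft_force: [-3.9, -0.3, 6.2]
grip_width: 0.108
finger_force: 60.3
```

It seated at the predicted height with about 8 N of contact. I'll release, lift out, and check.

```bash
python3 -m inch '[[[5,0,0,-0.03,0,0,0],[5,0,0,0,0,0,0],[5,0,0,0,0,0,0],[12,0,0,0,0,0,0],[14,0,0,0,0,0,0],[20,0,0,0,0,0,0],[40,0,0,0,0,0,0],[60,0,0,0,0,0,0],[60,0,0,0,0,0,0],[60,0,0,-1,0,0,0],[60,0,0,-2,0,0,0],[60,0,0,-2,0,0,0],[60,0,0,-1.5,0,0,0],[60,0,0,-1,0,0,0],[60,0,0,0,0,0,0],[60,0,0,0,0,0,0]]]' 20
python3 - <<'E'
from h import *
np.set_printoptions(precision=4,suppress=True)
P={n:shot(n) for n in('top','side','wrist')};save(P['wrist'],'w5.png')
y=np.radians(-12.5);c,s=np.cos(y),np.sin(y);Rb=np.array([[c,-s,0],[s,c,0],[0,0,1]]);H=np.array([.5852,.2140,.030])
for l,off in(('flap_grip',(-.074,0,.087)),('flap_edge',(-.138,0,.041)),('flap_knuckle',(0,0,0))):
    for n in P:
        r=mark_of(l,P[n]);print(l,n,proj(P[n],H+Rb@off),[(np.round(q['location'],1),round(q['conf'],2)) for q in r[:1]])
E
```

```text
time: 25.08
eef_pos: [0.512, 0.2302, 0.1978]
eef_rot: [180.0, 0.0, 167.5]
ft_force: [-0.2, -0.1, 0.3]
grip_width: 0.599
finger_force: 0.0
flap_grip top [159.4131 203.4991] [(array([159. , 204.5]), 0.79)]
flap_grip side [231.4927 135.5374] [(array([231.1, 134.3]), 0.9)]
flap_grip wrist [259.4899 210.86  ] [(array([259.2, 206.3]), 0.72)]
flap_edge top [157.7017 226.5852] [(array([312.5, 126.7]), 0.69)]
flap_edge side [212.7863 144.484 ] [(array([213. , 145.2]), 0.84)]
flap_edge wrist [259.5029 109.1774] [(array([280.3, 272.9]), 0.48)]
flap_knuckle top [171.0288 179.255 ] [(array([171.6, 179. ]), 0.77)]
flap_knuckle side [253.7094 155.5264] [(array([257.3, 156.8]), 0.56)]
flap_knuckle wrist [259.3092 251.0265] [(array([261.2, 251.8]), 0.75)]
```

View pics/w5.png

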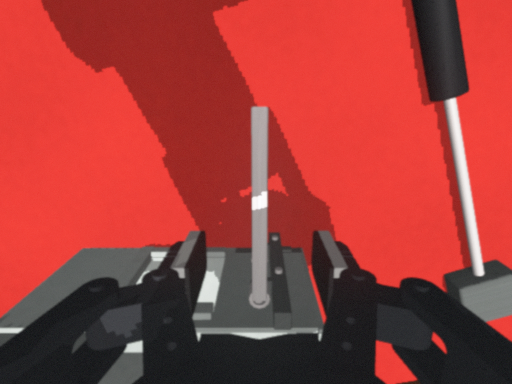

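The flap hangs square on its pins: free end at (260,107), knuckle at (259,300) on the post's ears. I'll close the fingers and come down on its +y side.

```bash
python3 -m inch '[[[0,0.5,1,0,0,0,0],[0,0.5,1,0,0,0,0],[0,0.5,1,0,0,0,0],[0,0,0,0,0,0,0],[0,0,0,0,0,0,0],[0,0,0,0,0,0,0],[0,0,0,1,0,0,0],[0,0,0,2,0,0,0],[0,0,0,2,0,0,0],[0,0,0,1.5,0,0,0],[0,0,0,0.8,0,0,0],[0,0,0,0,0,0,0],[0,0,0,0,0,0,0]]]'
```

```text
time: 26.77
eef_pos: [0.5041, 0.2626, 0.1247]
eef_rot: [-180.0, -0.0, 167.5]
ft_force: [0.6, -0.1, -0.7]
grip_width: -0.002
finger_force: 0.0
```

```bash
python3 -m inch '[[[0,0,-0.25,0,0,0,0],[0,0,-0.25,0,0,0,0],[0,0,-0.25,0,0,0,0],[0,0,-0.3,0,0,0,0],[0,0.05,-0.43,0,0,0,0],[0,0.05,-0.43,0,0,0,0],[0,0.05,-0.43,0,0,0,0],[0,0.05,-0.43,0,0,0,0],[0,0.05,-0.43,0,0,0,0],[0,-0.06,-0.46,0,0,0,0],[0,-0.06,-0.46,0,0,0,0],[0,-0.06,-0.46,0,0,0,0],[0,-0.06,-0.46,0,0,0,0],[0,-0.06,-0.46,0,0,0,0],[0,0,0,0,0,0,0]]]'
```

```text
time: 28.02
eef_pos: [0.4925, 0.2082, 0.1247]
eef_rot: [-180.0, -0.0, 167.5]
ft_force: [-0.1, -0.6, 0.4]
grip_width: -0.002
finger_force: 0.0
```

```bash
python3 -m inch '[[[0,-0.19,-0.45,0,0,0,0],[0,-0.19,-0.45,0,0,0,0],[0,-0.19,-0.45,0,0,0,0],[0,-0.19,-0.45,0,0,0,0],[0,-0.2,-0.43,0,0,0,0],[0,-0.32,-0.39,0,0,0,0],[0,-0.32,-0.39,0,0,0,0],[0,-0.32,-0.39,0,0,0,0],[0,-0.32,-0.39,0,0,0,0],[0,-0.32,-0.39,0,0,0,0],[0,0,0,0,0,0,0],[0,0,0,0,0,0,0]]]'
python3 - <<'E'
from h import *
np.set_printoptions(precision=3,suppress=True)
P={n:shot(n) for n in('top','side')};save(P['side'],'s6.png')
y=np.radians(-12.5);c,s=np.cos(y),np.sin(y);Rb=np.array([[c,-s,0],[s,c,0],[0,0,1]]);H=np.array([.5852,.2140,.030])
for a in(10,30,50):
    t=np.radians(a);X=H+Rb@np.array([-np.sin(t)*.138,-np.cos(t)*.138,.041]);print(a,[proj(P[n],X) for n in P])
for n in P: print(n,[(q['location'],q['conf']) for q in mark_of('flap_edge',P[n])[:1]],[(q['location'],q['conf']) for q in mark_of('flap_knuckle',P[n])[:1]],proj(P[n],H))
E
```

```text
time: 29.02
eef_pos: [0.5086, 0.1624, 0.1247]
eef_rot: [-180.0, -0.0, 167.5]
ft_force: [-0.1, 0.7, -0.7]
grip_width: -0.003
finger_force: 0.1
10 [array([214.355, 196.289]), array([243.279, 176.832])]
30 [array([205.21 , 210.905]), array([229.582, 172.11 ])]
50 [array([191.564, 221.613]), array([219.231, 164.346])]
top [] [([206.5, 159.5], 0.72)] [171.029 179.255]
side [([227.4, 173.3], 0.62)] [([251.0, 152.8], 0.94)] [253.709 155.526]
```

```bash
python3 -m inch '[[[0,-0.37,-0.25,0,0,0,0],[0,-0.37,-0.25,0,0,0,0],[0,-0.37,-0.25,0,0,0,0],[0,-0.36,-0.25,0,0,0,0],[0,-0.36,-0.25,0,0,0,0],[0,-0.36,-0.24,0,0,0,0],[0,-0.28,-0.1,0,0,0,0],[0,-0.2,-0.08,0,0,0,0],[0,-0.2,-0.08,0,0,0,0],[0,-0.2,-0.08,0,0,0,0],[0,-0.2,-0.08,0,0,0,0],[0,-0.2,-0.08,0,0,0,0],[0,-0.15,-0.05,0,0,0,0],[0,-0.15,-0.05,0,0,0,0],[0,0,0,0,0,0,0],[0,0,0,0,0,0,0]]]'
python3 - <<'E'
from h import *
np.set_printoptions(precision=3,suppress=True)
P={n:shot(n) for n in('side',)}
y=np.radians(-12.5);c,s=np.cos(y),np.sin(y);Rb=np.array([[c,-s,0],[s,c,0],[0,0,1]]);H=np.array([.5852,.2140,.030])
print(Rb.T@(get_obs()['eef_pos']-H))
for a in(0,5,10,):
    t=np.radians(a);X=H+Rb@np.array([-np.sin(t)*.138,-np.cos(t)*.138,.041]);print(a,[proj(P[n],X) for n in P])
for n in P: print(n,[(q['location'],q['conf']) for q in mark_of('flap_edge',P[n])[:1]])
E
```

```text
time: 30.65
eef_pos: [0.5408, 0.134, 0.1247]
eef_rot: [-180.0, -0.0, 167.5]
ft_force: [-0.2, 0.5, -0.5]
grip_width: 0.002
finger_force: 0.1
[-0.026 -0.088  0.095]
0 [array([250.818, 177.799])]
5 [array([247.018, 177.438])]
10 [array([243.279, 176.832])]
side [([244.1, 180.1], 0.87)]
```

```bash
python3 -m inch '[[[0,-0.1,0,0,0,0,0],[0,-0.1,0,0,0,0,0],[0,-0.1,0,0,0,0,0],[0,-0.1,0,0,0,0,0],[0,-0.05,0,0,0,0,0],[0,0,0,0,0,0,0],[0,0,0,0,0,0,0]]]'
```

```text
time: 31.33
eef_pos: [0.5453, 0.1331, 0.1247]
eef_rot: [180.0, 0.0, 167.5]
ft_force: [-0.1, 0.7, -0.5]
grip_width: 0.0
finger_force: 0.1
```

```bash
python3 -m inch '[[[0,-0.06,0,0,0,0,0],[0,-0.06,0,0,0,0,0],[0,0,0,0,0,0,0],[0,0,0,0,0,0,0]]]'
```

```text
time: 31.67
eef_pos: [0.5464, 0.1329, 0.1247]
eef_rot: [-180.0, -0.0, 167.5]
ft_force: [-0.0, -0.6, -0.5]
grip_width: -0.003
finger_force: 0.1
```

```bash
python3 -m inch '[[[0,-0.06,0,0,0,0,0],[0,-0.06,0,0,0,0,0],[0,0,0,0,0,0,0],[0,0,0,0,0,0,0]]]'
```

```text
time: 32.0
eef_pos: [0.5476, 0.1326, 0.1247]
eef_rot: [180.0, -0.0, 167.5]
ft_force: [-0.5, 0.4, 0.0]
grip_width: -0.0
finger_force: 0.1
```

```bash
python3 -m inch '[[[0,-0.06,0,0,0,0,0],[0,0,0,0,0,0,0],[0,0,0,0,0,0,0]]]'
```

```text
time: 32.25
eef_pos: [0.5482, 0.1325, 0.1247]
eef_rot: [180.0, 0.0, 167.5]
ft_force: [-0.1, -0.2, 0.1]
grip_width: 0.004
finger_force: 0.1
```

Continue until contact.

```bash
python3 -m inch '[[[0,-0.06,0,0,0,0,0],[0,-0.04,0,0,0,0,0],[0,0,0,0,0,0,0],[0,0,0,0,0,0,0]]]'
```

```text
time: 32.58
eef_pos: [0.5491, 0.1322, 0.1247]
eef_rot: [180.0, -0.0, 167.5]
ft_force: [-0.5, 0.2, -0.6]
grip_width: -0.002
finger_force: 0.1
```

```bash
python3 -m inch '[[[0,-0.06,0,0,0,0,0],[0,-0.04,0,0,0,0,0],[0,0,0,0,0,0,0],[0,0,0,0,0,0,0]]]'
```

```text
time: 32.92
eef_pos: [0.5501, 0.132, 0.1247]
eef_rot: [-180.0, -0.0, 167.5]
ft_force: [-0.2, -0.3, 0.1]
grip_width: 0.001
finger_force: 0.1
```

```bash
python3 -m inch '[[[0,-0.06,0,0,0,0,0],[0,-0.0,0,0,0,0,0],[0,0,0,0,0,0,0],[0,0,0,0,0,0,0]]]'
```

```text
time: 33.25
eef_pos: [0.5506, 0.1319, 0.1247]
eef_rot: [-180.0, -0.0, 167.5]
ft_force: [-0.7, -0.6, -1.5]
grip_width: -0.001
finger_force: 0.3
```

```bash
python3 -m inch '[[[0,-0.06,0,0,0,0,0],[0,-0.0,0,0,0,0,0],[0,0,0,0,0,0,0],[0,0,0,0,0,0,0]]]'
```

```text
time: 33.58
eef_pos: [0.5511, 0.1318, 0.1246]
eef_rot: [-180.0, -0.0, 167.5]
ft_force: [-0.9, 0.7, -1.0]
grip_width: 0.001
finger_force: 0.9
```

```bash
python3 -m inch '[[[0,-0.06,0,0,0,0,0],[0,0,0,0,0,0,0],[0,0,0,0,0,0,0]]]'
```

```text
time: 33.83
eef_pos: [0.5513, 0.1317, 0.1245]
eef_rot: [-180.0, -0.1, 167.5]
ft_force: [-5.5, 0.4, -2.0]
grip_width: 0.001
finger_force: 2.5
```

```bash
python3 -m inch '[[[0,-0.06,0,0,0,0,0],[0,0,0,0,0,0,0],[0,0,0,0,0,0,0]]]'
```

```text
time: 34.08
eef_pos: [0.5513, 0.1317, 0.1244]
eef_rot: [-180.0, -0.2, 167.5]
ft_force: [-7.8, 1.0, 0.6]
grip_width: -0.003
finger_force: 4.0
```

```bash
python3 -m inch '[[[0,-0.06,0,0,0,0,0],[0,0,0,0,0,0,0],[0,0,0,0,0,0,0]]]'
python3 - <<'E'
from h import *
np.set_printoptions(precision=3,suppress=True)
P={n:shot(n) for n in('side','wrist')};save(P['wrist'],'w7.png')
y=np.radians(-12.5);c,s=np.cos(y),np.sin(y);Rb=np.array([[c,-s,0],[s,c,0],[0,0,1]]);H=np.array([.5852,.2140,.030])
print(Rb.T@(get_obs()['eef_pos']-H))
for n in P: print(n,[(q['location'],q['conf']) for q in mark_of('flap_edge',P[n])[:1]],proj(P[n],H+Rb@np.array([0,-.138,.041])))
E
```

```text
time: 34.33
eef_pos: [0.5513, 0.1317, 0.1244]
eef_rot: [-180.0, -0.3, 167.5]
ft_force: [-10.8, 1.4, 2.7]
grip_width: 0.001
finger_force: 5.4
[-0.015 -0.088  0.094]
side [([248.5, 182.9], 0.75)] [250.818 177.799]
wrist [] [174.733 248.348]
```

The flap stopped at the expected shut position, under about 10 N. Backing off and checking.

```bash
python3 -m inch '[[[0,0.2,0,0,0,0,0],[0,0.5,0,0,0,0,0],[0,1.5,0,0,0,0,0],[0,2,0,0,0,0,0],[0,2,0,-2,0,0,0],[0,1,0,-3,0,0,0],[0,0,0,-3,0,0,0],[0,0,0,-3,0,0,0],[0,0,0,-2,0,0,0],[0,0,0,0,0,0,0],[0,0,0,0,0,0,0]]]'
python3 - <<'E'
from h import *
np.set_printoptions(precision=4,suppress=True)
p=shot('wrist');s=shot('side');a=p['color'];cv2.imwrite('pics/w8.png',cv2.cvtColor(np.hstack([a[100:384,100:420],cv2.resize(s['color'][100:220,190:325],(320,284),interpolation=cv2.INTER_CUBIC)]),cv2.COLOR_RGB2BGR))
for l,z in (('flap_grip',.117),('flap_knuckle',.03),('flap_edge',.071)):
    r=mark_of(l,p);q=mark_of(l,s)
    print(l,r and onz(p,r[0]['location'],z),q and onz(s,q[0]['location'],z))
E
```

```text
time: 35.45
eef_pos: [0.4832, 0.1469, 0.2558]
eef_rot: [179.9, 0.2, 167.5]
ft_force: [0.5, 1.0, -0.6]
grip_width: 0.002
finger_force: 0.0
flap_grip [0.5289 0.0934 0.117 ] [0.5728 0.1373 0.117 ]
flap_knuckle [0.5864 0.2163 0.03  ] []
flap_edge [0.5508 0.0782 0.071 ] [0.5496 0.0729 0.071 ]
```

View pics/w8.png

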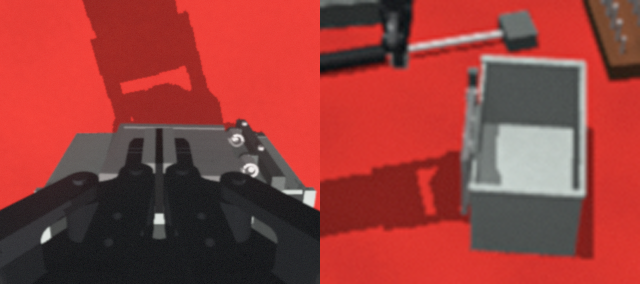

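```bash
python3 -m inch '[[[50,0,0,-2.5,0,0,0],[100,0,0,-2.5,0,0,0],[100,-1.5,0,-2.5,0,0,0],[100,-1.5,0,-2.5,0,0,0],[100,-1.5,0,0,0,0,0],[100,-1.5,0,0,0,0,0],[100,0,0,0,0,0,0],[100,0,0,0,0,0,0],[100,0,0,0,0,0,0]]]'
python3 - <<'E'
from h import *
p=shot('wrist');np.save('w9.npy',{k:p[k] for k in('W','mtx')},allow_pickle=True)
save(p,'w9f.png');a=cv2.cvtColor(np.array(p['color']),cv2.COLOR_RGB2BGR)
cv2.imwrite('pics/w9.png',cv2.resize(a[110:260,150:350],None,fx=4,fy=4,interpolation=cv2.INTER_CUBIC))
E
```

```text
time: 36.6
eef_pos: [0.5407, 0.1341, 0.3544]
eef_rot: [-180.0, -0.1, 167.5]
ft_force: [-0.7, -0.1, 0.0]
grip_width: 1.0
finger_force: 0.0
```

View pics/w9.png

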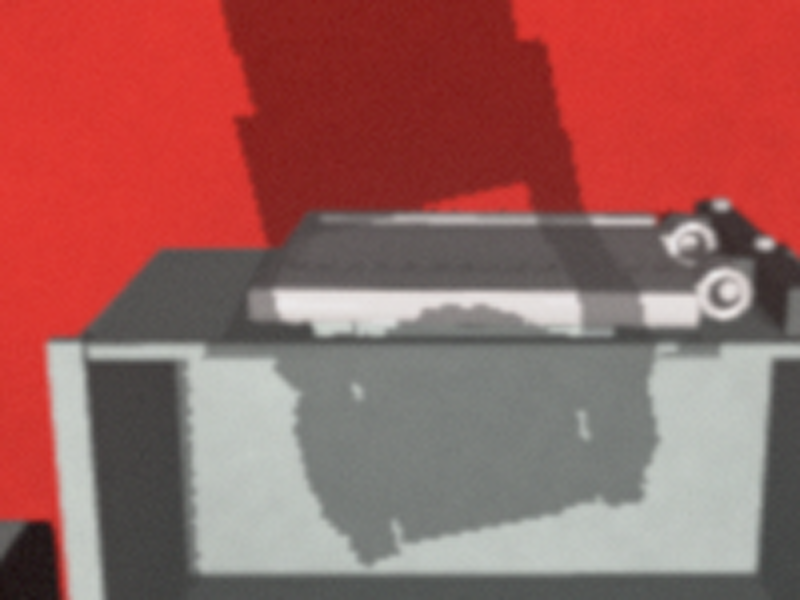

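The close-up shows the rail (250–695, row ~291) within about 1° of parallel to the bin rim (row 343). Both knuckles sit on their pins at (690,242) and (724,292). The robot is clear of everything, so I'm handing in.

```bash
python3 -c "
from station import sign_off
print(sign_off())"
```

```text
the job is handed in; nothing more can be done
None
```

The flap is hung on both pins and swung shut against the bin's front, let go with the arm clear, and the job was handed in at about 37 s of robot time; no verdict came back from `sign_off()`.

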